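# Put a weighing bottle away in the sealed dry box

## Robot

A 7-joint arm with a two-finger parallel gripper is mounted at the origin on the work surface. World frame = base frame: x ahead of the robot, y to its left, z up, the work surface at z = 0. Lengths are in mm, angles in degrees, forces in N, time in s.
With the tool pointing down it reaches from about 425 to 875 mm from the base axis. Payload 9.9 kg.
Tool frame: the origin (TCP) lies at the very end of the fingers, on their centre line; the grasp point (between the pads) lies grip_point_offset behind it (grip_point_offset is the distance from the TCP to the grasp point, in mm); z points along the fingers, y is the direction in which the jaws open and shut (so a half turn about z gives the same grasp; the last joint's range is limited). The gripper opens to 85 mm and grips with 20 to 120 N. Pads are 22 mm wide; open, the fingers measure 114 mm over their backs; the gripper's body (76 mm by 85 mm) begins 54 mm behind the grasp point. The pads swing forward as they close: fully open they stand 13 mm farther back than shut.
Start: joints at [69.683, 32.985, 1.427, 82.34, -0.859, 64.687, -3.237], TCP at [180.568, -650.403, 231.289] pointing down, gripper open.
Joint ranges: [-157.87, 157.87], [-19.46, 123.44], [-87.15, 90], [11.01, 140.99], [-62.26, 242.26], [9.8, 113.94], [-161.44, 161.44]. Speed limits (degrees/s): [127.2, 127.2, 172.46, 172.46, 180, 180, 180].

## Interface

Orientations are given as a 3x3 rotation matrix whose columns are the frame's x, y, z axes.
In Python, from bench import * gives the robot as it stands. The module is installed in compiled form; this text tells all that it offers.
- The arm moves only by the shell command python3 -m handwheel 'ROWS'. ROWS is JSON, a list of rows, each a list of 3 entries, a list of its own where there are three numbers: the shift along the tool's x, y, z in m, then the turn, a rotation vector about the tool's x, y, z in rad, then the finger opening in m, from 0 to 0.0854. A call has 1 to 20 rows; each row shifts and turns the commanded pose from where the row before left it, along the tool's axes as they then stand; what a row does not reach is not made up. A row lasts 1/12 s, in which the tool goes at most 41.7 mm and 7.16 degrees, less where a joint would pass 70% of its speed; a pose out of reach is approached as far as the arm can. A call with a gripper value outside its range is refused whole. The fingers move at their own pace and stop on an object; the grip force is fixed at half the most. Time passes only in rows, so rows that do not move let the fingers close. It gives the time, the measured TCP pose, the force and the opening at its end, in the units of the state.
- state(): the state, without advancing time (a new reading comes with each control period).
- grab_frame(name): name is "scene" or "top"; returns a dict with "img" (400x640x3 uint8, red, green, blue), "fx", "fy", "cx", "cy" (pixels), "rvec" (rotation vector, rad) and "tvec" (3), from world to camera coordinates, as OpenCV has them. Camera axes: x right, y down, z forward; pixel columns grow to the right and rows downward; lengths in mm; the calibration is good to about 2 mm. A picture is of the moment at which its call begins. There is no depth.
- finish_job(): hands the job in, once; it reports no verdict.
The state is a dict: "clock": time; "joint_pos": joint angles; "dq": joint speeds; "tau": joint torques, N m; "position": TCP position; "tcp_rot": TCP orientation; "ft_force": force on the tool from outside, world axes, zero at the start; "torque": the same for the moment, N m; "finger_gap": finger opening in mm.
Only numpy, scipy, OpenCV 4.12 (cv2) and the standard library are available. Lean on these libraries where they do the work, as an engineer would, in place of code of your own. Each camera call takes 0.05 s, during which the arm holds its last target.

## Task

Stand the stoppered amber weighing bottle upright inside the open white dry box, setting it down gently. Then swing the box's lid shut and press its front tab down against the gasket until the catch snaps and holds the lid shut by itself; do not press harder than needed, the lid must not be forced. Leave the other glassware and the rack where they are.

Things in the scene. Friction and masses are not known exactly. Their poses are not given: they have to be found in the camera images.
- box: White dry box (tub) fixed to the bench, outside 170 (its x) by 240 (its y) by 90 mm high, walls and floor 8 mm, open on top. Origin: centre of its underside, on the bench. Its -x side is the front with the catch block, its +x side carries the lid's hinge. A black rubber gasket runs round the rim; its front bar stands up to 120 mm above the bench.
- lid_hinge (a point): Point on the lid's hinge axis, in the middle of the box's back rim, 85 mm behind the box's centre (its +x) and 103 mm above the bench. The axis runs along the box's y. The rotation given is the box's.
- lid (a joint): Lid angle, rad (reading good to 0.01): 0 level, 1.57 upright, grows as it opens; starts at 1.5 to 1.68. Stiff hinge: it stays where it is left (about 3 N at the tab moves it). Lowered lightly it rests on the gasket at about 0.1 (tab 20 mm too high). Held by the catch it stays between -0.05 and 0.05; not caught, it springs back to about 0.09 when let go.
- lid_tab (a point): Middle of the outer (when shut, upper) face of the lid's grey front tab, 188 mm from the hinge axis, 10 mm out from the plane of axis and lid underside. Lid 172 long (hinge to front), 250 wide, 10 mm thick, clear window; the tab reaches 33 mm past its front edge, 50 wide, 10 thick. Axes: x from the lid's front to its hinge, z out of the outer face. Over 25 N on the lid damages it.
- bottle_mid (a point): Centre, half-way up, of the stoppered amber glass weighing bottle, about 0.1 kg, standing on the bench: upright cylinder 40 mm in diameter up to 56 mm, stopper 34 mm in diameter up to 64 mm, then a knob 20 mm in diameter; 76 mm high overall, so this point is 38 mm above its underside. z is its own upward axis.
- flask: Bystander: clear conical flask, 66 mm wide at the foot, 95 mm high, standing on the bench; origin at the centre of its underside. It may stand where the bottle is next time.
- crucible: Bystander: white porcelain bowl, 60 mm wide, 50 mm high; origin at the centre of its underside.
- rack: Bystander: white test tube rack with tubes, 70 by 200 mm, 98 mm high; origin at the centre of its underside.
- catch_front (a point): Nominal middle of the top front edge of the steel catch block on the box's front, 40 wide, 22 mm out from the wall, 100 mm above the bench. A 30 mm tongue under the tab's end has a tooth that snaps under its spring bolt. The block's height is adjustable, not measured: the lid catches at an angle anywhere from -0.05 to 0.04 (16 mm at the tab); some 2 mm on is a rigid stop.
- gasket: The rubber gasket frame, springy; origin on the hinge axis as lid_hinge. Pressed at the tab, it resists ever harder and the bolt adds more: the force climbs to a peak of about 9 to 18 N, falls by 3 N or more as the tooth passes the bolt (the snap, 2 to 3 mm of travel), then stays nearly level until the rigid stop is felt.
Things that resemble listed ones, but are neither listed nor needed, are in the scene too. There is more than one size of the part that bears bottle_mid; the job needs the middle-sized.

How it is judged:
By the outcome, as a careful person would: the job done as asked, in the order asked, and still so for the second after the job is handed in, with the robot touching nothing.
It also fails if it takes over 70 s, if anything falls off the work surface, if the arm or the gripper's body presses on something with over 40 N, if the wrist force passes 120 N, or if a joint passes its speed limit or range.

## Working session

There is one attempt and no reset: what is moved stays moved. The work goes in short steps, Python scripts to look and compute and a shell command to move; the robot and the scene stay as the last step left them, time stands still between calls to the robot, and variables do not carry over. Pictures are saved under pics/ and viewed, and the job is handed in when it is done.

```bash
mkdir -p pics
python3 - <<'E'
from bench import *
import cv2,numpy as np
print(state())
for n in("scene","top"):
    f=grab_frame(n); cv2.imwrite(f"pics/{n}0.png",f["img"][:,:,::-1]); 
    R=cv2.Rodrigues(np.array(f["rvec"],float))[0]; print(n,f["fx"],f["fy"],f["cx"],f["cy"],(-R.T@np.array(f["tvec"]).ravel()).round(1)); print(R.round(3))
try: print(globals().get('grip_point_offset'))
except Exception as e: print(e)
E
```

```text
{'clock': 0.0, 'joint_pos': array([69.6812278 , 33.03283261,  1.42314693, 82.38505772, -0.85768101,
       64.6884023 , -3.23756257]), 'dq': array([-0.00508287,  0.02092817, -0.07119309, -0.05456661, -0.04403286,
        0.04126382, -0.06091489]), 'tau': array([ 6.06935955e-04, -7.65753794e+01,  2.25105152e+00, -2.85969776e+01,
        1.53633545e-02,  1.27152956e-02,  1.00619621e-05]), 'position': array([ 180.46104781, -649.95938884,  230.44901604]), 'tcp_rot': array([[ 9.63536997e-01,  2.67574568e-01, -5.53875056e-04],
       [ 2.67575118e-01, -9.63535714e-01,  1.57624724e-03],
       [-1.11914723e-04, -1.66697572e-03, -9.99998604e-01]]), 'ft_force': array([-0.05535494, -0.26411116, -0.58707187]), 'torque': array([ 0.02606187,  0.05763284, -0.01377839]), 'finger_gap': 85.37196705998662}
scene 434.887195739281 434.887195739281 318.6819850114333 200.41506735478984 [1111.5 -537.1  749.3]
[[ 0.673  0.739  0.008]
 [ 0.455 -0.406 -0.793]
 [-0.583  0.538 -0.61 ]]
top 369.4608045359807 369.4608045359807 318.98211694045307 192.65263349819978 [302.9  68.6 965.1]
[[-0.002 -1.    -0.007]
 [-0.983  0.003 -0.185]
 [ 0.185  0.007 -0.983]]
18.700000000000003
```

View pics/scene0.png

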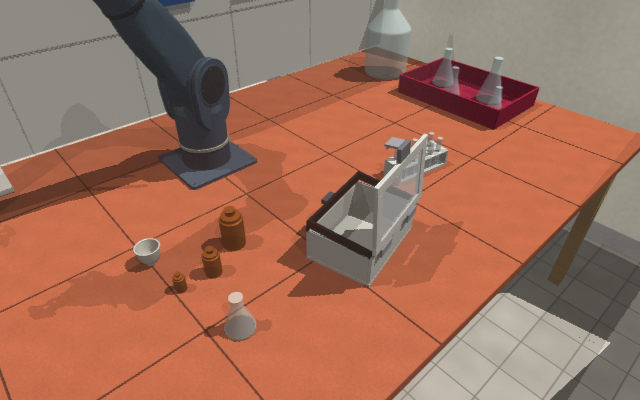

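View pics/top0.png

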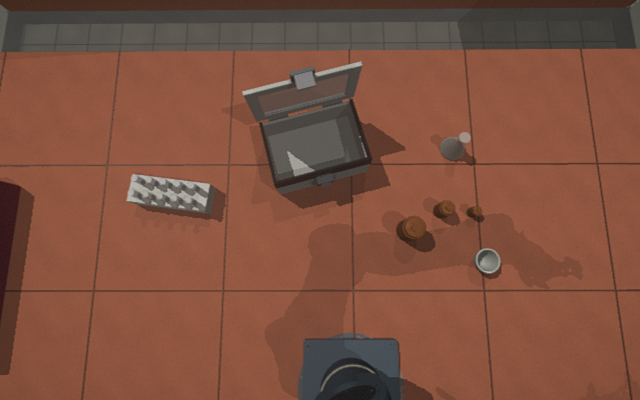

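```bash
cat > h.py <<'E'
from bench import *
import cv2,numpy as np
class Cam:
    def __init__(s,n):
        s.f=grab_frame(n); s.img=s.f["img"]; s.R=cv2.Rodrigues(np.array(s.f["rvec"],float))[0]; s.t=np.array(s.f["tvec"],float).ravel(); s.c=-s.R.T@s.t
    def ray(s,p):
        f=s.f; d=s.R.T@np.array([(p[0]-f["cx"])/f["fx"],(p[1]-f["cy"])/f["fy"],1.]); return d/np.linalg.norm(d)
    def plane(s,p,z):
        d=s.ray(p); return s.c+d*(z-s.c[2])/d[2]
    def proj(s,X):
        c=s.R@np.array(X,float)+s.t; f=s.f; return np.array([f["fx"]*c[0]/c[2]+f["cx"],f["fy"]*c[1]/c[2]+f["cy"]])
def tri(a,pa,b,pb):
    d,e=a.ray(pa),b.ray(pb); A=np.stack([d,-e],1); k=np.linalg.lstsq(A,b.c-a.c,rcond=None)[0]
    P,Q=a.c+k[0]*d,b.c+k[1]*e; return (P+Q)/2,np.linalg.norm(P-Q)
def crop(c,x0,y0,x1,y1,name,k=6):
    cv2.imwrite(f"pics/{name}.png",cv2.resize(c.img[y0:y1,x0:x1,::-1],None,fx=k,fy=k,interpolation=cv2.INTER_CUBIC))
E
python3 - <<'E'
from h import *
s,t=Cam("scene"),Cam("top")
for n,c in(("s",s),("t",t)):
    h=cv2.cvtColor(c.img,cv2.COLOR_RGB2HSV)
    for p in ([(211,265),(150,380),(232,235)] if n=="s" else [(446,210),(520,180),(413,232)]): print(n,p,c.img[p[1],p[0]],h[p[1],p[0]])
crop(s,150,190,270,290,"sb");crop(t,390,190,500,270,"tb",7)
crop(s,290,125,440,285,"sbox",5)
crop(t,235,55,385,195,"tbox",5)
E
```

```text
s (211, 265) [89 49 28] [ 10 175  89]
s (150, 380) [203 112  77] [  8 158 203]
s (232, 235) [88 47 28] [ 10 174  88]
t (446, 210) [116  73  48] [ 11 149 116]
t (520, 180) [150  89  67] [  8 141 150]
t (413, 232) [110  70  44] [ 12 153 110]
```

View pics/sb.png

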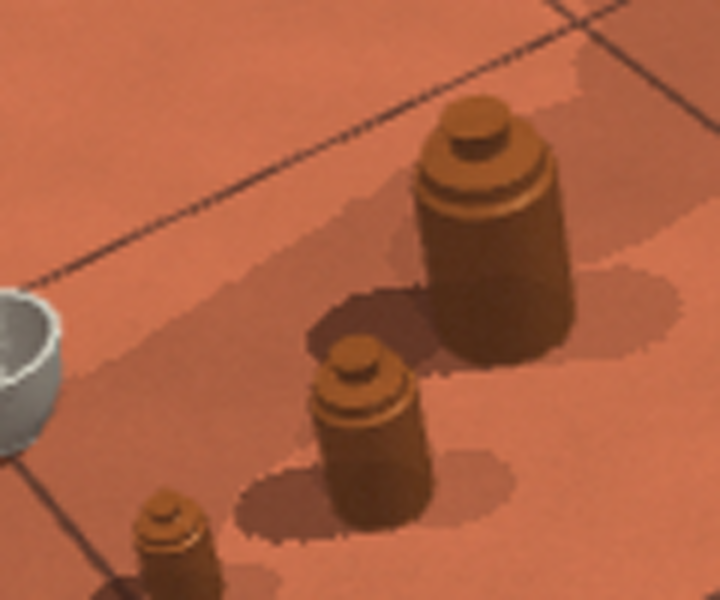

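View pics/tb.png

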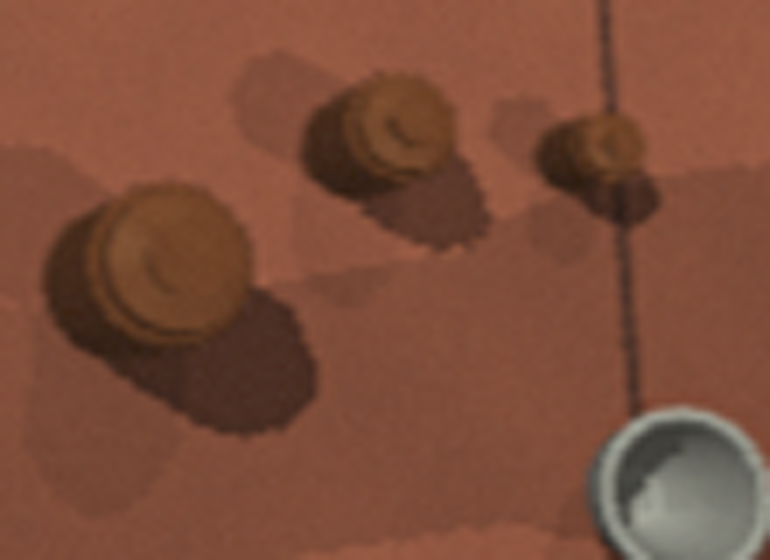

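View pics/sbox.png

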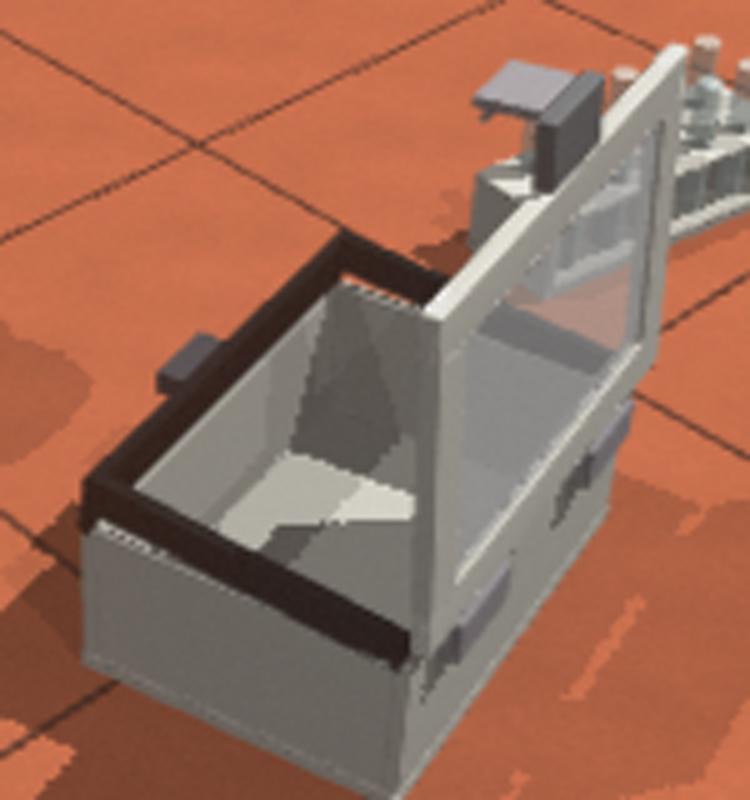

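View pics/tbox.png

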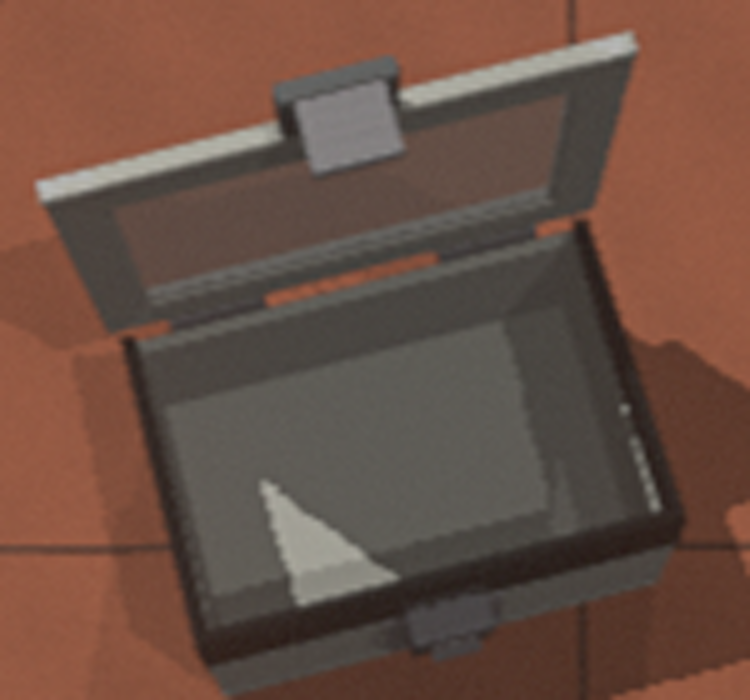

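Run:
```python
from h import *
s,t=Cam("scene"),Cam("top")
S=lambda x,y:(290+x/5,125+y/5)
T=lambda x,y:(235+x/5,55+y/5)
def p(n,a,b): 
    X,e=tri(s,a,t,b); print(n,X.round(1),round(e,1)); return X
p("knob",(150+355/6,190+348/6),(390+405/7,190+122/7))
p("bigknob",(150+475/6,190+118/6),(390+165/7,190+255/7))
p("smallknob",(150+167/6,190+505/6),(390+605/7,190+145/7))
a=p("front left",S(343,230),T(205,637)); b=p("front right",S(83,483),T(683,520))
c=p("lidtop left",S(683,45),T(37,185)); d=p("lidtop right",S(430,312),T(633,37))
# stopper edge centres etc
y=(a-b)[:2]; print("front len",np.hypot(*y),"yaw",np.degrees(np.arctan2(-y[0],y[1])))
y=(c-d)[:2]; print("lid len",np.hypot(*y),"yaw",np.degrees(np.arctan2(-y[0],y[1])))
th=np.arctan2(-(a-b)[0],(a-b)[1]); ex=np.array([np.cos(th),np.sin(th)])
m=(a+b)[:2]/2; print("front mid",m,"centre ~",m+85*ex, "hinge",m+170*ex)
p("catch",S(215,335),T(450,600))
p("tab",S(600,75),T(398,62))
# bottle contour by hue/val
for n,cam,roi in(("s",s,(195,240,228,284)),("t",t,(425,195,465,225))):
    g=cam.img.astype(int); x0,y0,x1,y1=roi
    m=(g[...,0]<125)&(g[...,0]/(g[...,2]+1)>2.2); mm=np.zeros(m.shape,np.uint8); mm[y0:y1,x0:x1]=m[y0:y1,x0:x1]
    n_,l,st,ce=cv2.connectedComponentsWithStats(mm); i=1+st[1:,4].argmax(); print(n,st[i],ce[i])
# reprojection check of the bottle with text geometry at bench
```

```text
knob [ 432.8 -239.3   73.9] 2.4
bigknob [ 382.8 -147.9  104.3] 6.3
smallknob [ 428.8 -319.9   44.4] 1.7
front left [487.6 176.2 122.1] 3.2
front right [544.4 -50.6 114.8] 0.3
lidtop left [638.7 226.6 275.1] 0.7
lidtop right [701.2 -13.7 276.6] 0.6
front len 233.8542819121069 yaw 14.073497952221837
lid len 248.2449471945546 yaw 14.591164808091838
front mid [516.01073275  62.805481  ] centre ~ [598.45942334  83.47462273] hinge [680.90811393 104.14376447]
catch [506.6  63.1 120.2] 7.1
tab [675.7  89.6 322.6] 25.1
s [195 240  33  39 607] [212.6276771  259.07907743]
t [432 200  23  19 297] [443.81481481 208.94949495]
```

```bash
python3 -m handwheel '[[[0.010,-0.009,0],[0,0,0],0.062],[[0.02,-0.018,0],[0,0,0],0.062],[[0.025,-0.023,0],[0,0,0],0.062],[[0.025,-0.023,0],[0,0,0],0.062],[[0.025,-0.023,0],[0,0,0],0.062],[[0.025,-0.023,0],[0,0,0],0.062],[[0.025,-0.023,0],[0,0,0],0.062],[[0.025,-0.023,0],[0,0,0],0.062],[[0.025,-0.023,0],[0,0,0],0.062],[[0.025,-0.023,0],[0,0,0],0.062],[[0.025,-0.023,0],[0,0,0],0.062],[[0.025,-0.023,0],[0,0,0],0.062],[[0.025,-0.023,0],[0,0,0],0.062],[[0.02,-0.02,0],[0,0,0],0.062],[[0.015,-0.017,0],[0,0,0],0.062],[[0.013,-0.011,0],[0,0,0],0.062],[[0,0,0],[0,0,0],0.062],[[0,0,0],[0,0,0],0.062]]'
python3 - <<'E'
from h import *
x=state(); print(x['position'],x['tcp_rot'].round(4),x['ft_force'],x['finger_gap'],x['joint_pos'])
s,t=Cam("scene"),Cam("top"); cv2.imwrite("pics/s1.png",s.img[:,:,::-1]);cv2.imwrite("pics/t1.png",t.img[:,:,::-1])
d=np.array([432.8,-239.3,0])-x['position']; print(x['tcp_rot'].T@d)
E
```

```text
clock: 1.8
position: [433.4, -239.3, 231.4]
tcp_rot: [[0.963, 0.27, 0.0], [0.27, -0.963, -0.0], [0.0, 0.0, -1.0]]
ft_force: [-0.2, 1.0, 0.2]
finger_gap: 61.9
[ 433.39458657 -239.25505539  231.37402289] [[ 9.630e-01  2.696e-01  2.000e-04]
 [ 2.696e-01 -9.630e-01 -0.000e+00]
 [ 2.000e-04  1.000e-04 -1.000e+00]] [-0.18850812  1.01002095  0.19149734] 61.90794904160771 [ 26.88891297  17.75588215  -4.54584885 108.80597187   1.72128867
  53.4923943  -52.82532743]
[-6.21768457e-01 -1.38318273e-01  2.31373914e+02]
```

View pics/s1.png

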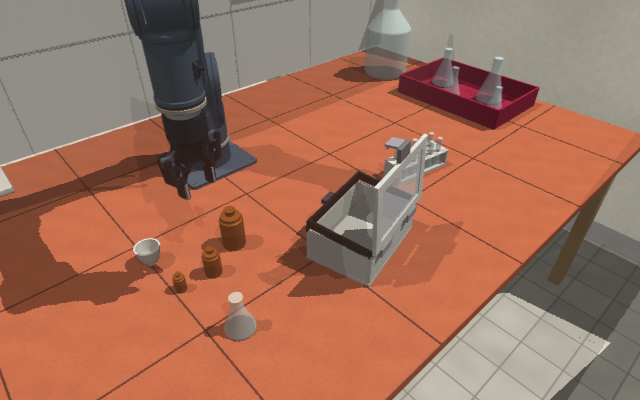

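```bash
python3 -m handwheel '[[[0,0,0.012],[0,0,0],0.062],[[0,0,0.025],[0,0,0],0.062],[[0,0,0.03],[0,0,0],0.062],[[0,0,0.03],[0,0,0],0.062],[[0,0,0.025],[0,0,0],0.062],[[0,0,0.015],[0,0,0],0.062],[[0,0,0],[0,0,0],0.062],[[0,0,0],[0,0,0],0.062]]'
python3 - <<'E'
from h import *
s,t=Cam("scene"),Cam("top"); crop(s,150,150,270,290,"s2",4);crop(t,380,170,500,270,"t2",5)
P=state()['position'];print(P,s.proj(P),t.proj(P))
E
```

```text
clock: 2.57
position: [432.1, -240.7, 94.0]
tcp_rot: [[0.964, 0.266, -0.002], [0.266, -0.964, 0.0], [-0.002, -0.001, -1.0]]
ft_force: [0.3, -0.2, -0.7]
finger_gap: 62.1
[ 433.27101509 -240.82285019   95.31799087] [207.80759651 241.36699955] [452.00674623 206.16708492]
```

View pics/s2.png

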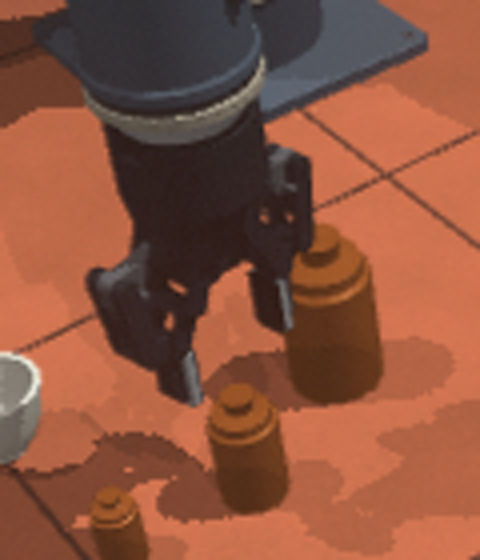

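View pics/t2.png

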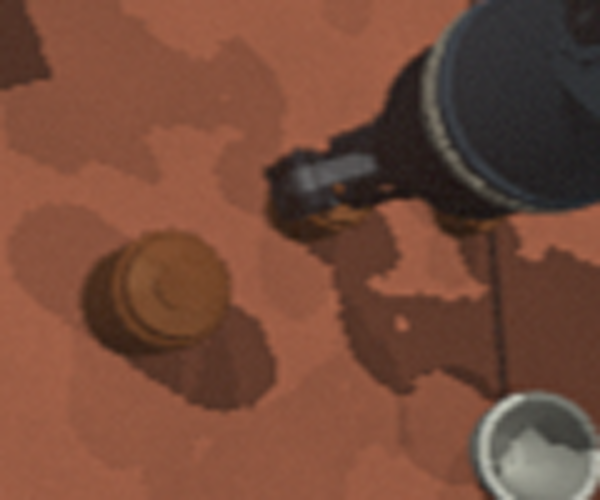

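```bash
python3 -m handwheel '[[[0,0,0.008],[0,0,0],0.062],[[0,0,0.015],[0,0,0],0.062],[[0,0,0.015],[0,0,0],0.062],[[0,0,0.015],[0,0,0],0.062],[[0,0,0.010],[0,0,0],0.062],[[0,0,0.005],[0,0,0],0.062],[[0,0,0],[0,0,0],0.062],[[0,0,0],[0,0,0],0.062]]'
python3 - <<'E'
from h import *
s,t=Cam("scene"),Cam("top"); crop(s,150,150,270,290,"s3",4)
P=state()['position'];print(P,s.proj(P),t.proj(P))
E
```

```text
clock: 3.33
position: [433.1, -240.0, 26.6]
tcp_rot: [[0.964, 0.267, 0.0], [0.267, -0.964, -0.0], [0.0, 0.0, -1.0]]
ft_force: [-0.1, -0.7, -0.4]
finger_gap: 61.9
[ 433.40475181 -240.16493605   26.98278407] [212.49372681 263.22871691] [442.48102152 210.10989077]
```

View pics/s3.png

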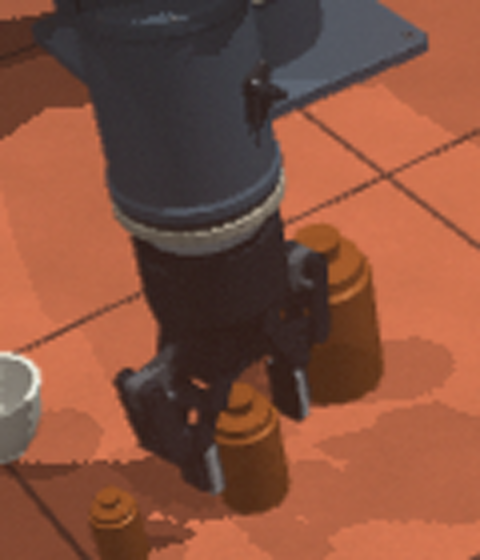

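```bash
python3 -m handwheel '[[[0,0,0],[0,0,0],0.056],[[0,0,0],[0,0,0],0.052],[[0,0,0],[0,0,0],0.048],[[0,0,0],[0,0,0],0.044],[[0,0,0],[0,0,0],0.041],[[0,0,0],[0,0,0],0.038],[[0,0,0],[0,0,0],0.034],[[0,0,0],[0,0,0],0.030],[[0,0,0],[0,0,0],0.030],[[0,0,0],[0,0,0],0.030]]'
```

```text
clock: 4.27
position: [433.3, -240.3, 26.8]
tcp_rot: [[0.964, 0.267, 0.001], [0.267, -0.964, -0.001], [0.001, 0.001, -1.0]]
ft_force: [-0.1, 0.1, 8.2]
finger_gap: 38.5
```

```bash
python3 -m handwheel '[[[0,0,-0.004],[0,0,0],0.03],[[0,0,-0.012],[0,0,0],0.03],[[0,0,-0.020],[0,0,0],0.03],[[0,0,-0.025],[0,0,0],0.03],[[0,0,-0.025],[0,0,0],0.03],[[0,0,-0.025],[0,0,0],0.03],[[0,0,-0.025],[0,0,0],0.03],[[0,0,-0.020],[0,0,0],0.03],[[0,0,-0.012],[0,0,0],0.03],[[0,0,0],[0,0,0],0.03],[[0,0,0],[0,0,0],0.03]]'
python3 - <<'E'
from h import *
s,t=Cam("scene"),Cam("top"); crop(s,130,100,270,290,"s4",3)
x=state();P=x['position'];print(P,x['tcp_rot'],x['joint_pos'])
E
```

```text
clock: 5.18
position: [432.9, -239.9, 194.6]
tcp_rot: [[0.964, 0.267, 0.001], [0.267, -0.964, -0.0], [0.001, 0.001, -1.0]]
ft_force: [0.2, 0.6, -1.6]
finger_gap: 38.4
[ 432.36187533 -239.62535388  193.40443119] [[ 9.63520225e-01  2.67631778e-01 -1.41684560e-03]
 [ 2.67632911e-01 -9.63520713e-01  6.78353903e-04]
 [-1.18361103e-03 -1.03280222e-03 -9.99998766e-01]] [ 26.99185979  20.24979633  -4.6566306  111.91745904   2.16050646
  48.00436194 -53.30311222]
```

View pics/s4.png

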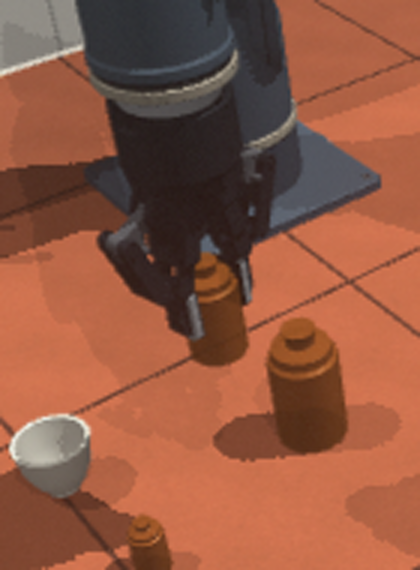

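```bash
python3 -m handwheel '[[[0.006,-0.007,0],[0,0,0],0.03],[[0.012,-0.014,0],[0,0,0],0.03],[[0.019,-0.022,0],[0,0,0],0.03],[[0.019,-0.022,0],[0,0,0],0.03],[[0.019,-0.022,0],[0,0,0],0.03],[[0.019,-0.022,0],[0,0,0],0.03],[[0.019,-0.022,0],[0,0,0],0.03],[[0.019,-0.022,0],[0,0,0],0.03],[[0.019,-0.022,0],[0,0,0],0.03],[[0.019,-0.022,0],[0,0,0],0.03],[[0.019,-0.022,0],[0,0,0],0.03],[[0.019,-0.022,0],[0,0,0],0.03],[[0.0156,-0.018,0],[0,0,0],0.03],[[0.008,-0.009,0],[0,0,0],0.03],[[0,0,0],[0,0,0],0.03],[[0,0,0],[0,0,0],0.03]]'
python3 - <<'E'
from h import *
s,t=Cam("scene"),Cam("top"); crop(s,240,50,440,290,"s5",2);crop(t,235,20,395,220,"t5",3)
x=state();P=x['position'];print(P,x['joint_pos'])
E
```

```text
clock: 6.62
position: [583.8, 80.4, 193.3]
tcp_rot: [[0.963, 0.268, -0.002], [0.268, -0.963, -0.001], [-0.002, 0.0, -1.0]]
ft_force: [-0.1, -0.2, -0.6]
finger_gap: 38.4
[583.7534399   78.5442127  193.84355398] [ -7.32279319  27.71223637  -7.49089012  98.51701102   4.3508335
  54.13705782 -91.10169983]
```

View pics/s5.png

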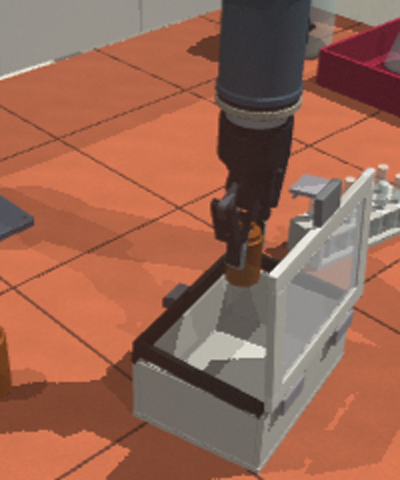

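View pics/t5.png

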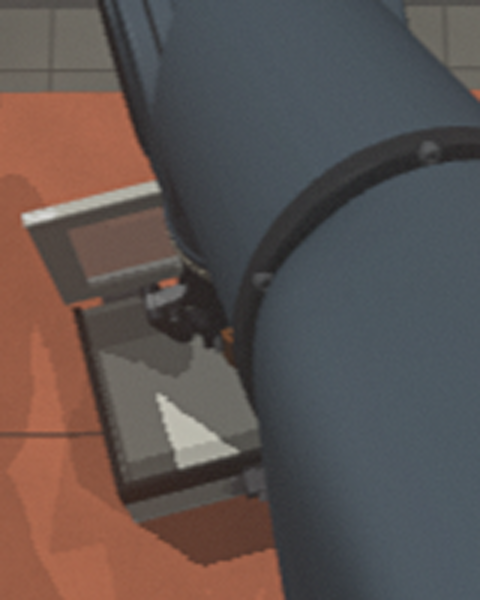

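Run:
```python
from h import *
s,t=Cam("scene"),Cam("top")
S=lambda x,y:(290+x/5,125+y/5)
T=lambda x,y:(235+x/5,55+y/5)
th=np.radians(14.4);c=np.array([598.5,83.5])
R=np.array([[np.cos(th),np.sin(th)],[-np.sin(th),np.cos(th)]])
for n,a,b in(("tongue -y",S(475,101),T(405,152)),("tongue +y",S(510,61),T(315,173)),("tab outer top -y",S(540,190),T(398,95)),("catch -y",S(158,378),T(492,598)),("catch +y",S(207,335),T(408,610))):
    X,e=tri(s,a,t,b); print(n,X.round(1),e.round(1),"box",(R@(X[:2]-c)).round(1))
```

```text
tongue -y [638.7  79.1 303.1] 1.1 box [ 37.8 -14.3]
tongue +y [628.8 113.2 304.8] 0.1 box [36.8 21.2]
tab outer top -y [675.5  81.6 277.5] 1.0 box [ 74.1 -21. ]
catch -y [505.5  37.  107.9] 8.3 box [-101.6  -21.9]
catch +y [498.8  76.7 110.7] 9.2 box [-98.3  18.2]
```

```bash
python3 -m handwheel '[[[-0.001,0.008,0],[0,0,0],0.03],[[-0.002,0.015,0],[0,0,0],0.03],[[-0.002,0.014,0],[0,0,0],0.03],[[-0.002,0.008,0],[0,0,0],0.03],[[0,0,0.012],[0,0,0],0.03],[[0,0,0.020],[0,0,0],0.03],[[0,0,0.020],[0,0,0],0.03],[[0,0,0.012],[0,0,0],0.03],[[0,0,0],[0,0,0],0.03],[[0,0,0],[0,0,0],0.03]]'
python3 - <<'E'
from h import *
s,t=Cam("scene"),Cam("top"); crop(s,240,50,440,290,"s6",2);crop(t,235,20,395,220,"t6",3)
x=state();P=x['position'];print(P,x['joint_pos'])
th=np.radians(14.4);c=np.array([598.5,83.5])
R=np.array([[np.cos(th),np.sin(th)],[-np.sin(th),np.cos(th)]]);print(R@(P[:2]-c))
E
```

```text
clock: 7.65
position: [589.4, 34.2, 130.1]
tcp_rot: [[0.964, 0.267, -0.001], [0.267, -0.964, -0.0], [-0.001, -0.0, -1.0]]
ft_force: [0.9, 0.2, -0.3]
finger_gap: 38.8
[590.35924742  34.67183649 131.28968322] [ -3.33955067  31.80474848  -7.03496427 102.40771235   5.15194215
  46.01586696 -87.4234664 ]
[-20.02806634 -45.26961413]
```

View pics/s6.png

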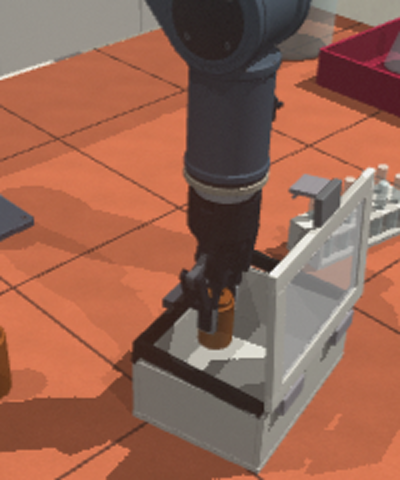

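View pics/t6.png

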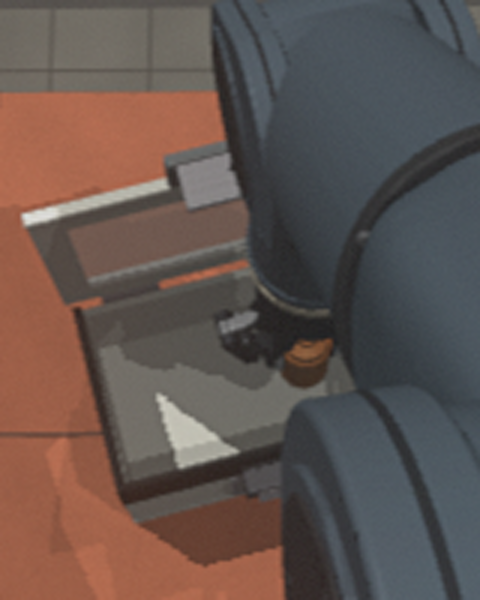

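Run:
```python
from h import *
s=Cam("scene")
for z in (131,200,250,300,350,400,450,500): print(z,(s.proj([590,35,z])-[240,50])*2)
print((s.proj([590,35,400])-s.proj([620,60,400]))*2)
```

```text
131 [216.10377226 319.1381328 ]
200 [219.22007929 269.66952332]
250 [221.65714743 230.98322872]
300 [224.26202198 189.63315619]
350 [227.05265259 145.33437095]
400 [230.04964358  97.75979775]
450 [233.27676355  46.5321313 ]
500 [236.76157703  -8.78619123]
[-41.37916387  -2.70858998]
```

```bash
python3 -m handwheel '[[[0,0,0.008],[0,0,0],0.03],[[0,0,0.014],[0,0,0],0.03],[[0,0,0.014],[0,0,0],0.03],[[0,0,0.014],[0,0,0],0.03],[[0,0,0.014],[0,0,0],0.03],[[0,0,0.010],[0,0,0],0.03],[[0,0,0.006],[0,0,0],0.03],[[0,0,0.004],[0,0,0],0.03],[[0,0,0],[0,0,0],0.03],[[0,0,0],[0,0,0],0.03]]'
python3 - <<'E'
from h import *
s,t=Cam("scene"),Cam("top"); crop(s,240,50,440,290,"s7",2)
x=state();P=x['position'];print(P,x['ft_force'],x['joint_pos'])
E
```

```text
clock: 8.63
position: [590.0, 35.1, 46.6]
tcp_rot: [[0.964, 0.267, 0.001], [0.267, -0.964, 0.0], [0.001, 0.0, -1.0]]
ft_force: [0.3, 0.2, -1.2]
finger_gap: 38.7
[590.19319642  35.09666533  46.95129136] [-0.20923106  0.3095227  -0.84784574] [ -4.00551804  38.23135376  -6.18129134 106.42696537   6.56958808
  35.61730701 -88.69989325]
```

View pics/s7.png

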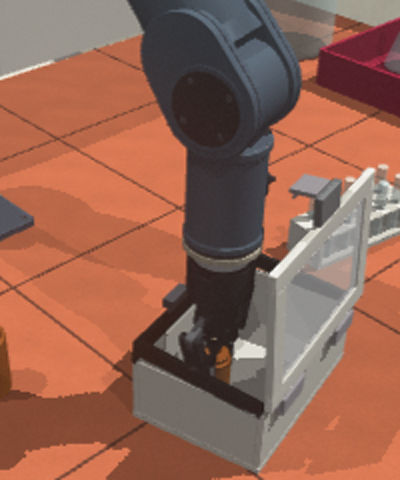

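```bash
python3 -m handwheel '[[[0,0,0.002],[0,0,0],0.03],[[0,0,0.002],[0,0,0],0.03],[[0,0,0.002],[0,0,0],0.03],[[0,0,0.002],[0,0,0],0.03],[[0,0,0],[0,0,0],0.03]]'; for i in 1; do python3 -m handwheel '[[[0,0,0.001],[0,0,0],0.03],[[0,0,0.0005],[0,0,0],0.03],[[0,0,0],[0,0,0],0.03]]'; done
```

```text
clock: 9.15
position: [589.5, 35.0, 37.8]
tcp_rot: [[0.964, 0.267, -0.001], [0.267, -0.964, -0.0], [-0.001, -0.0, -1.0]]
ft_force: [-0.2, -0.0, -1.5]
finger_gap: 38.2
clock: 9.4
position: [589.7, 35.0, 36.7]
tcp_rot: [[0.964, 0.268, -0.0], [0.268, -0.964, 0.0], [-0.0, -0.0, -1.0]]
ft_force: [0.4, -0.8, -0.8]
finger_gap: 38.6
```

```bash
python3 -m handwheel '[[[0,0,0.0005],[0,0,0],0.03],[[0,0,0.0005],[0,0,0],0.03],[[0,0,0],[0,0,0],0.03]]'; python3 -m handwheel '[[[0,0,0.0005],[0,0,0],0.03],[[0,0,0],[0,0,0],0.03]]';python3 -m handwheel '[[[0,0,0.0005],[0,0,0],0.03],[[0,0,0],[0,0,0],0.03]]'
```

```text
clock: 9.65
position: [589.7, 35.0, 35.7]
tcp_rot: [[0.964, 0.268, -0.0], [0.268, -0.964, 0.0], [-0.0, -0.0, -1.0]]
ft_force: [0.3, 0.0, -1.3]
finger_gap: 38.6
clock: 9.82
position: [589.7, 35.0, 35.2]
tcp_rot: [[0.964, 0.268, -0.0], [0.268, -0.964, -0.0], [-0.0, -0.0, -1.0]]
ft_force: [-0.2, -0.2, -0.3]
finger_gap: 38.5
clock: 9.98
position: [589.8, 35.0, 34.9]
tcp_rot: [[0.964, 0.267, 0.0], [0.267, -0.964, 0.0], [0.0, 0.0, -1.0]]
ft_force: [-1.0, -0.6, 0.8]
finger_gap: 38.5
```

```bash
python3 -m handwheel '[[[0,0,0.0005],[0,0,0],0.03],[[0,0,0],[0,0,0],0.03]]'; python3 -m handwheel '[[[0,0,0],[0,0,0],0.03]]'
```

```text
clock: 10.15
position: [589.8, 35.0, 34.9]
tcp_rot: [[0.964, 0.267, 0.0], [0.267, -0.964, -0.0], [0.0, 0.0, -1.0]]
ft_force: [-2.6, -0.5, 7.9]
finger_gap: 38.5
clock: 10.23
position: [589.8, 35.0, 34.9]
tcp_rot: [[0.964, 0.267, 0.0], [0.267, -0.964, -0.0], [0.0, 0.0, -1.0]]
ft_force: [-2.6, -0.2, 7.2]
finger_gap: 38.4
```

```bash
python3 -m handwheel '[[[0,0,-0.0004],[0,0,0],0.036],[[0,0,0],[0,0,0],0.039],[[0,0,0],[0,0,0],0.041],[[0,0,0],[0,0,0],0.044],[[0,0,0],[0,0,0],0.048],[[0,0,0],[0,0,0],0.052],[[0,0,0],[0,0,0],0.056],[[0,0,0],[0,0,0],0.056],[[0,0,0],[0,0,0],0.056]]'
python3 - <<'E'
from h import *
s,t=Cam("scene"),Cam("top"); crop(s,290,150,410,290,"s8",4)
x=state();P=x['position'];print(P,x['ft_force'],x['joint_pos'])
E
```

```text
clock: 10.98
position: [589.7, 35.0, 34.7]
tcp_rot: [[0.964, 0.268, -0.0], [0.268, -0.964, 0.0], [-0.0, -0.0, -1.0]]
ft_force: [-0.7, -0.9, -0.3]
finger_gap: 56.4
[589.71501378  35.00910044  34.71543034] [ 0.07694762 -0.20037758 -0.09946591] [ -4.11920831  39.24832141  -6.01375122 106.87355809   6.76814162
  34.21961314 -88.87523917]
```

View pics/s8.png

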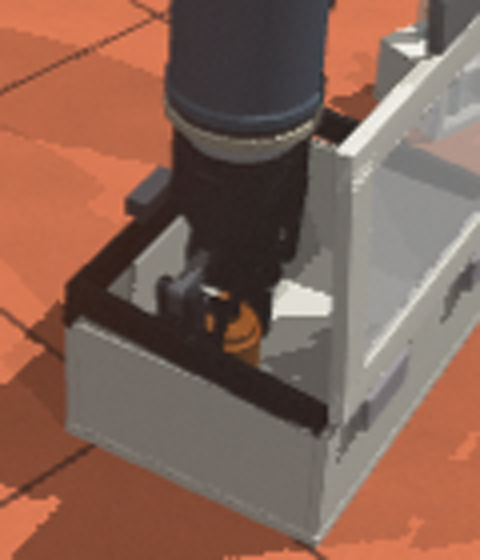

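```bash
python3 -m handwheel '[[[0,0,-0.004],[0,0,0],0.056],[[0,0,-0.008],[0,0,0],0.056],[[0,0,-0.012],[0,0,0],0.056],[[0,0,-0.016],[0,0,0],0.056],[[0,0,-0.016],[0,0,0],0.056],[[0,0,-0.02],[0,0,0],0.056],[[0,0,-0.025],[0,0,0],0.05],[[0,0,-0.03],[0,0,0],0.04],[[0,0,-0.03],[0,0,0],0.03],[[0,0,-0.03],[0,0,0],0.02],[[0,0,-0.03],[0,0,0],0.01],[[0,0,-0.03],[0,0,0],0],[[0,0,-0.03],[0,0,0],0],[[0,0,-0.03],[0,0,0],0],[[0,0,-0.014],[0,0,0],0],[[0,0,0],[0,0,0],0],[[0,0,0],[0,0,0],0]]'
cat >> h.py <<'E'
th=np.radians(14.4);cb=np.array([598.5,83.5])
Rb=np.array([[np.cos(th),np.sin(th)],[-np.sin(th),np.cos(th)]])
def box(P): return np.r_[Rb@(np.array(P)[:2]-cb),P[2]]
def world(B): return np.r_[Rb.T@np.array(B[:2],float)+cb,B[2]]
def go(B):
    x=state(); return (x['tcp_rot'].T@(world(B)-x['position'])/1000).round(4)
E
python3 - <<'E'
from h import *
s,t=Cam("scene"),Cam("top"); crop(s,290,110,440,290,"s9",4);crop(t,235,20,395,220,"t9",3)
x=state();P=x['position'];print(P,box(P),x['ft_force'],x['joint_pos'])
print(go([121,0,360]))
E
```

```text
clock: 12.5
position: [589.7, 35.0, 361.0]
tcp_rot: [[0.964, 0.268, 0.002], [0.268, -0.964, 0.0], [0.002, 0.0, -1.0]]
ft_force: [-0.6, -0.2, 0.4]
finger_gap: -0.0
[589.10641889  34.91973134 359.04503127] [-21.17988601 -44.71794156 359.04503127] [-0.26012468  0.67855967  0.4636929 ] [ -3.05669173  20.96483269  -7.40938066  83.02846071   2.72024168
  76.25699192 -85.11270699]
[ 0.143  -0.0419 -0.0011]
```

View pics/s9.png

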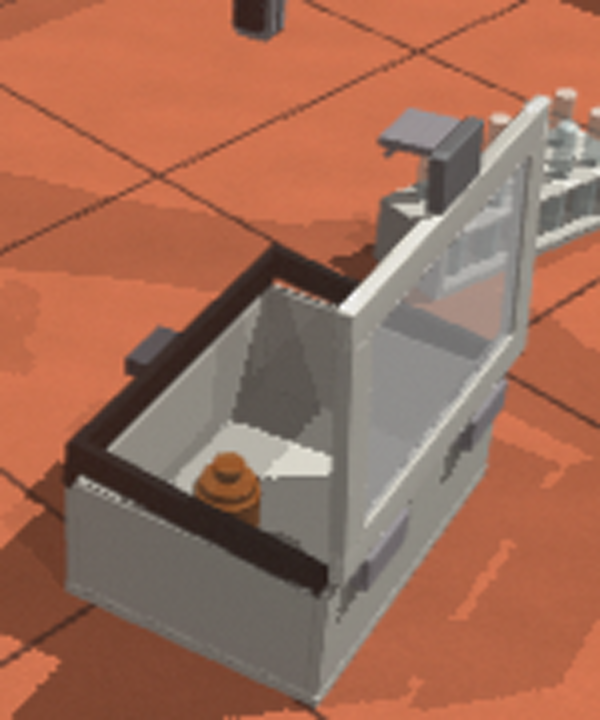

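View pics/t9.png

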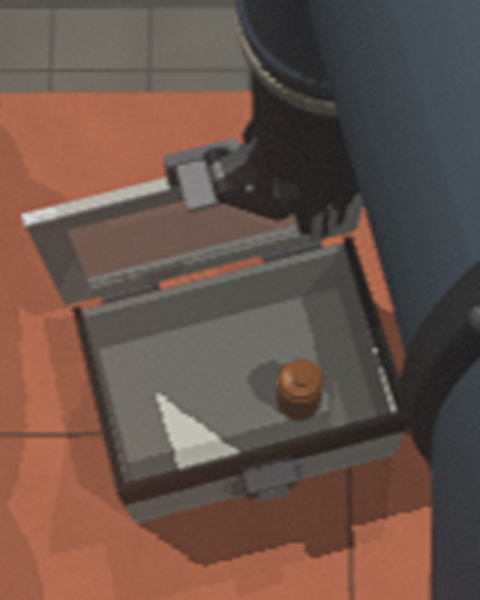

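```bash
python3 -m handwheel '[[[0.008,-0.002,0],[0,0,0],0],[[0.016,-0.005,0],[0,0,0],0],[[0.022,-0.007,0],[0,0,0],0],[[0.025,-0.007,0],[0,0,0],0],[[0.025,-0.007,0],[0,0,0],0],[[0.022,-0.007,0],[0,0,0],0],[[0.016,-0.005,0],[0,0,0],0],[[0.009,-0.002,0],[0,0,0],0],[[0,0,0.01],[0,0,0],0],[[0,0,0.02],[0,0,0],0],[[0,0,0.02],[0,0,0],0],[[0,0,0.015],[0,0,0],0],[[0,0,0],[0,0,0],0],[[0,0,0],[0,0,0],0]]'
python3 - <<'E'
from h import *
s,t=Cam("scene"),Cam("top"); crop(s,290,50,460,220,"s10",4)
x=state();P=x['position'];print(P,box(P),x['ft_force'],x['joint_pos'])
E
```

```text
clock: 13.77
position: [715.5, 113.4, 293.4]
tcp_rot: [[0.964, 0.267, -0.003], [0.267, -0.964, -0.001], [-0.003, -0.0, -1.0]]
ft_force: [0.2, 0.6, 0.5]
finger_gap: 0.1
[716.53157972 113.65074817 295.56259198] [ 1.21821587e+02 -1.49753271e-01  2.95562592e+02] [ 1.04488435 -0.61657232 -0.33865801] [ -9.05845878  35.68200313  -7.33275194  67.07257011   4.37782398
  77.44150859 -90.47199203]
```

View pics/s10.png

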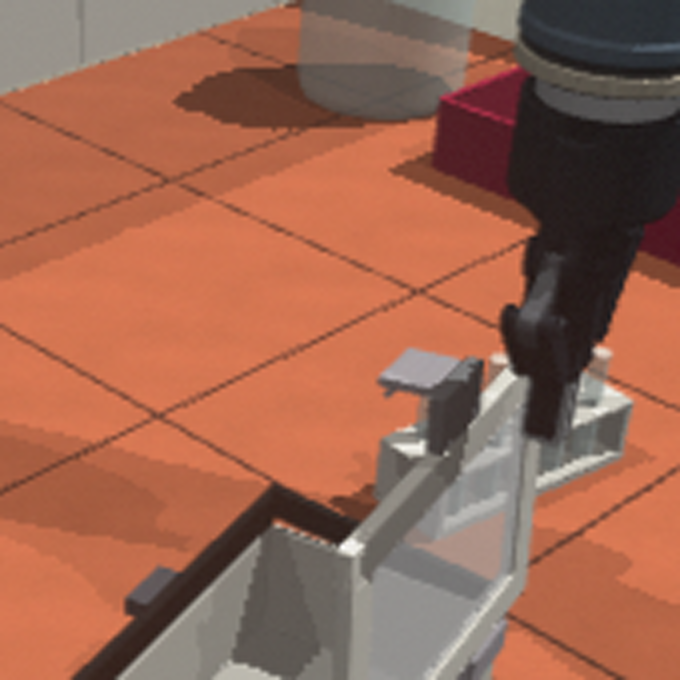

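Run:
```python
from h import *
x=state();print(box(x['position']))
r=187;ts=np.radians([86,83,79,75,71,67,63,59,55,51,47,43,39,35,31,27,23,19,16,13,11])
u=r*np.cos(ts)-10*np.sin(ts);z=103+r*np.sin(ts)+10*np.cos(ts)
print(u[0],z[0]);
for i in range(1,len(ts)): print(round(np.degrees(ts[i])),(-(u[i]-u[i-1])).round(1),(-(z[i]-z[i-1])).round(1),"tool box x",(85-u[i]+11).round(1),z[i].round(1))
```

```text
[ 1.21821587e+02 -1.49753271e-01  2.95562592e+02]
3.068820087553176 290.2420421360284
83 -9.8 0.4 tool box x 83.1 289.8
79 -13.0 1.4 tool box x 70.1 288.5
75 -12.9 2.3 tool box x 57.3 286.2
71 -12.7 3.1 tool box x 44.6 283.1
67 -12.4 4.0 tool box x 32.1 279.0
63 -12.1 4.9 tool box x 20.0 274.2
59 -11.8 5.7 tool box x 8.3 268.4
55 -11.3 6.5 tool box x -3.1 261.9
51 -10.8 7.3 tool box x -13.9 254.6
47 -10.3 8.0 tool box x -24.2 246.6
43 -9.7 8.7 tool box x -33.9 237.8
39 -9.1 9.4 tool box x -43.0 228.5
35 -8.4 10.0 tool box x -51.4 218.5
31 -7.7 10.6 tool box x -59.1 207.9
27 -6.9 11.1 tool box x -66.1 196.8
23 -6.1 11.5 tool box x -72.2 185.3
19 -5.3 11.9 tool box x -77.6 173.3
16 -3.4 9.2 tool box x -81.0 164.2
13 -3.0 9.3 tool box x -84.0 154.8
11 -1.7 6.3 tool box x -85.7 148.5
```

```bash
python3 -m handwheel '[[[-0.006,0,0.002],[0,0,0],0],[[-0.008,0,0.002],[0,0,0],0],[[-0.008,0,0.001],[0,0,0],0],[[-0.007,0,0],[0,0,0],0],[[-0.006,0,0],[0,0,0],0],[[-0.006,0,0.001],[0,0,0],0],[[-0.006,0,0.001],[0,0,0],0],[[0,0,0],[0,0,0],0]]'
python3 - <<'E'
from h import *
s,t=Cam("scene"),Cam("top"); crop(s,290,50,460,220,"s11",4)
x=state();P=x['position'];print(P,box(P),x['ft_force'],x['torque'])
E
```

```text
clock: 14.53
position: [670.3, 101.0, 288.4]
tcp_rot: [[0.964, 0.267, 0.001], [0.267, -0.964, 0.0], [0.001, 0.0, -1.0]]
ft_force: [0.2, -0.1, 0.4]
finger_gap: 0.0
[670.61903657 101.06432048 287.76081572] [ 74.2213533   -0.92277001 287.76081572] [0.00182592 0.09125644 0.49989037] [ 0.03239423  0.01185333 -0.0623183 ]
```

View pics/s11.png

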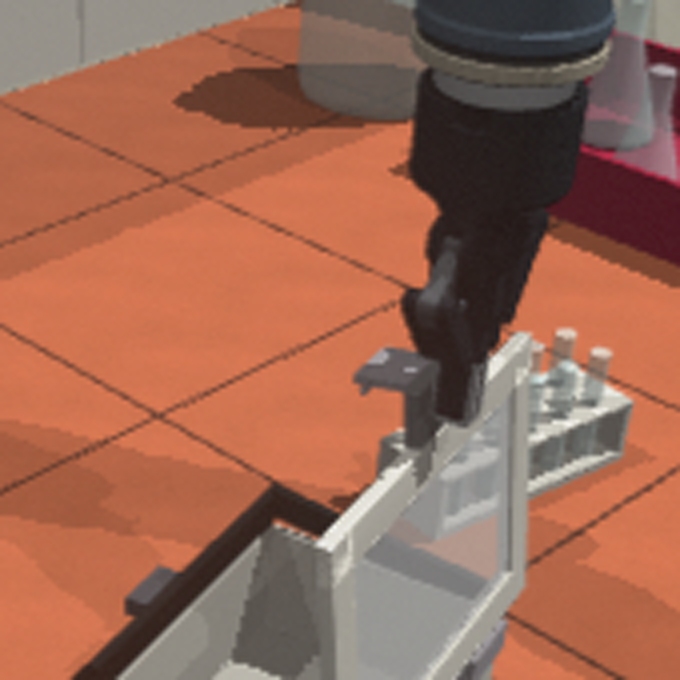

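```bash
python3 -m handwheel '[[[-0.006,0,0],[0,0,0],0],[[-0.011,0,0.002],[0,0,0],0],[[-0.0127,0,0.003],[0,0,0],0],[[-0.0124,0,0.004],[0,0,0],0],[[-0.0121,0,0.005],[0,0,0],0],[[-0.0118,0,0.006],[0,0,0],0],[[-0.0113,0,0.0065],[0,0,0],0],[[-0.0108,0,0.0073],[0,0,0],0],[[-0.005,0,0.004],[0,0,0],0],[[0,0,0],[0,0,0],0]]'
python3 - <<'E'
from h import *
s,t=Cam("scene"),Cam("top"); crop(s,290,50,460,220,"s12",4)
x=state();P=x['position'];print(P,box(P),x['ft_force'],x['torque'])
E
```

```text
clock: 15.47
position: [579.9, 75.9, 249.3]
tcp_rot: [[0.964, 0.267, -0.002], [0.267, -0.964, -0.001], [-0.002, -0.0, -1.0]]
ft_force: [0.4, 0.0, -0.2]
finger_gap: 0.2
[581.34105512  76.1788734  249.83726775] [-18.44055522  -2.82386388 249.83726775] [ 0.3271664  -0.38649474 -0.48942286] [ 0.02376624 -0.03962326 -0.01878989]
```

View pics/s12.png

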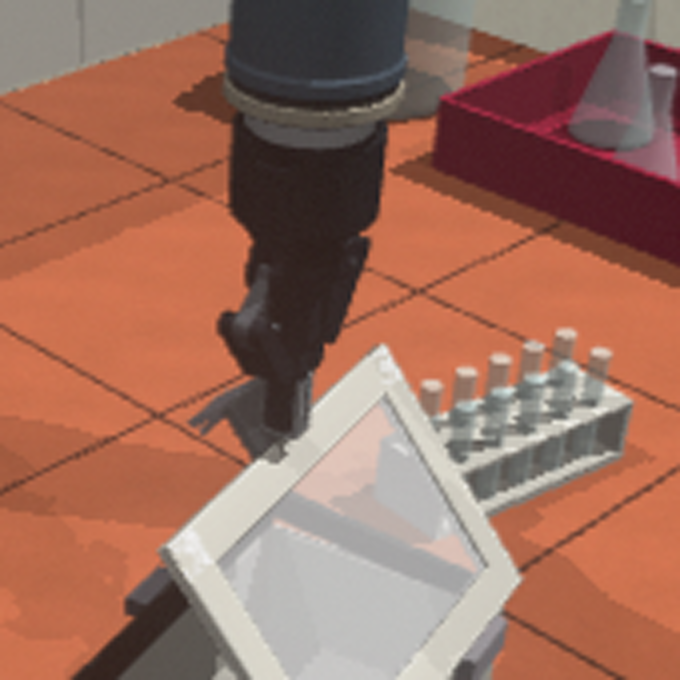

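```bash
python3 -m handwheel '[[[-0.006,-0.001,0.004],[0,0,0],0],[[-0.0098,-0.001,0.0088],[0,0,0],0],[[-0.0091,-0.001,0.0094],[0,0,0],0],[[-0.0084,0,0.010],[0,0,0],0],[[-0.0077,0,0.0106],[0,0,0],0],[[-0.0069,0,0.0111],[0,0,0],0],[[-0.0061,0,0.0115],[0,0,0],0],[[-0.0053,0,0.010],[0,0,0],0],[[-0.0028,0,0.006],[0,0,0],0],[[0,0,0],[0,0,0],0]]'
python3 - <<'E'
from h import *
s,t=Cam("scene"),Cam("top"); crop(s,290,100,460,270,"s13",4)
x=state();P=x['position'];print(P,box(P),x['ft_force'],x['torque'])
E
```

```text
clock: 16.4
position: [519.7, 62.3, 167.4]
tcp_rot: [[0.964, 0.268, -0.002], [0.268, -0.964, -0.0], [-0.002, -0.0, -1.0]]
ft_force: [-0.6, 0.4, 0.4]
finger_gap: -0.1
[520.65082674  62.61997761 168.51886672] [-80.59604874  -0.86373598 168.51886672] [ 0.35773051 -0.1614378  -0.1525995 ] [0.03607514 0.00955071 0.05447765]
```

View pics/s13.png

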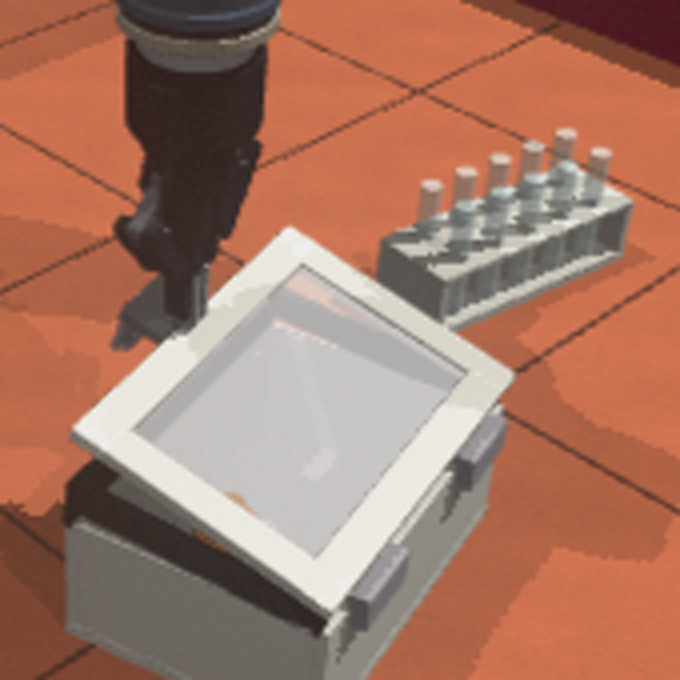

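```bash
python3 -m handwheel '[[[0,0,-0.008],[0,0,0],0],[[-0.008,0,0],[0,0,0],0],[[-0.010,-0.001,0],[0,0,0],0],[[-0.004,0,0],[0,0,0],0],[[0,0,0.005],[0,0,0],0],[[0,0,0.005],[0,0,0],0],[[0,0,0.005],[0,0,0],0],[[0,0,0.005],[0,0,0],0],[[0,0,0.004],[0,0,0],0],[[0,0,0.003],[0,0,0],0],[[0,0,0],[0,0,0],0],[[0,0,0],[0,0,0],0]]'
python3 - <<'E'
from h import *
s,t=Cam("scene"),Cam("top"); crop(s,290,100,460,270,"s14",4); crop(t,235,60,395,220,"t14",4)
x=state();P=x['position'];print(P,box(P),x['ft_force'],x['torque'])
E
```

```text
clock: 17.5
position: [499.2, 57.7, 149.2]
tcp_rot: [[0.964, 0.268, -0.0], [0.268, -0.964, 0.0], [-0.0, -0.0, -1.0]]
ft_force: [0.2, 0.2, -0.3]
finger_gap: -0.1
[499.36338764  57.70518745 149.54958299] [-102.43696241   -0.33014814  149.54958299] [ 0.03888424  0.14543969 -0.18941342] [0.01698546 0.01972699 0.01321358]
```

View pics/s14.png

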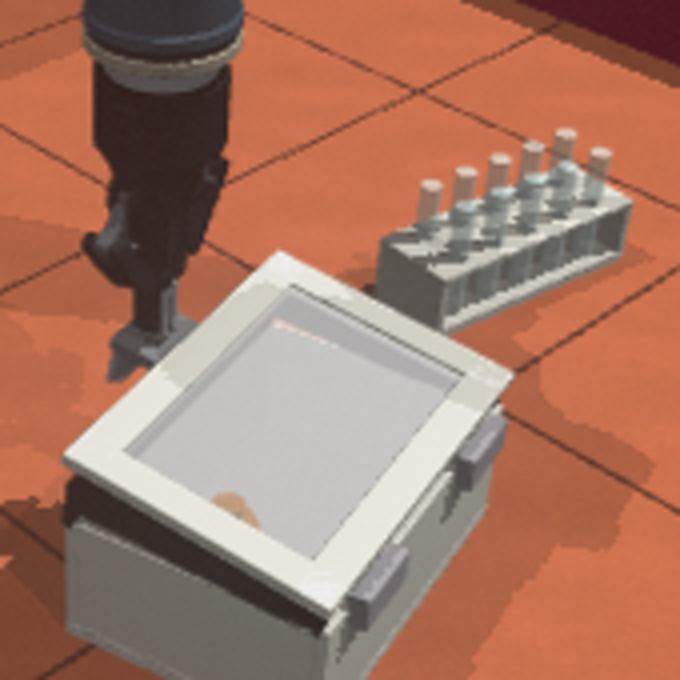

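View pics/t14.png

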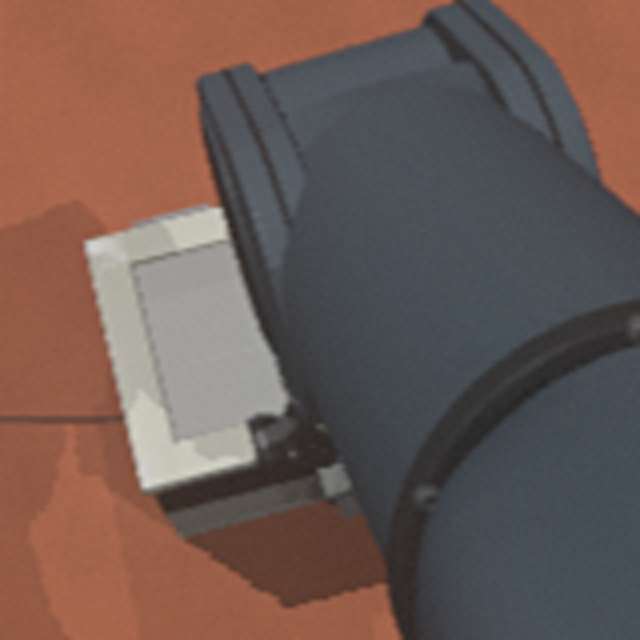

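```bash
python3 -m handwheel '[[[0,0,0.002],[0,0,0],0],[[0,0,0.002],[0,0,0],0],[[0,0,0.002],[0,0,0],0],[[0,0,0.002],[0,0,0],0],[[0,0,0.002],[0,0,0],0],[[0,0,0.002],[0,0,0],0],[[0,0,0],[0,0,0],0]]'; python3 -m handwheel '[[[0,0,0.001],[0,0,0],0],[[0,0,0.001],[0,0,0],0],[[0,0,0],[0,0,0],0]]';python3 -m handwheel '[[[0,0,0.001],[0,0,0],0],[[0,0,0.001],[0,0,0],0],[[0,0,0],[0,0,0],0]]'
```

```text
clock: 18.18
position: [499.1, 57.6, 137.1]
tcp_rot: [[0.964, 0.268, -0.0], [0.268, -0.964, -0.0], [-0.0, -0.0, -1.0]]
ft_force: [0.2, -0.4, 0.2]
finger_gap: -0.0
clock: 18.43
position: [499.2, 57.6, 135.4]
tcp_rot: [[0.964, 0.268, -0.0], [0.268, -0.964, 0.0], [0.0, -0.0, -1.0]]
ft_force: [-0.5, 0.4, -0.3]
finger_gap: -0.0
clock: 18.68
position: [499.2, 57.6, 133.3]
tcp_rot: [[0.964, 0.267, -0.0], [0.267, -0.964, 0.0], [-0.0, -0.0, -1.0]]
ft_force: [1.0, -0.5, -0.9]
finger_gap: 0.0
```

```bash
python3 -m handwheel '[[[0,0,0.001],[0,0,0],0],[[0,0,0.001],[0,0,0],0],[[0,0,0],[0,0,0],0]]';python3 -m handwheel '[[[0,0,0.001],[0,0,0],0],[[0,0,0.001],[0,0,0],0],[[0,0,0],[0,0,0],0]]'
```

```text
clock: 18.93
position: [499.1, 57.6, 131.4]
tcp_rot: [[0.964, 0.267, -0.0], [0.267, -0.964, -0.0], [-0.0, 0.0, -1.0]]
ft_force: [-1.0, 0.1, 1.5]
finger_gap: -0.2
clock: 19.18
position: [498.9, 57.5, 129.3]
tcp_rot: [[0.964, 0.267, -0.001], [0.267, -0.964, -0.0], [-0.001, -0.0, -1.0]]
ft_force: [-1.5, -0.6, 2.9]
finger_gap: -0.1
```

```bash
python3 -m handwheel '[[[0,0,0.001],[0,0,0],0],[[0,0,0.001],[0,0,0],0],[[0,0,0],[0,0,0],0]]' | grep -E "pos|force";python3 -m handwheel '[[[0,0,0.001],[0,0,0],0],[[0,0,0.001],[0,0,0],0],[[0,0,0],[0,0,0],0]]'| grep -E "pos|force"
```

```text
position: [498.9, 57.5, 127.3]
ft_force: [-1.3, -0.7, 2.9]
position: [498.8, 57.5, 125.6]
ft_force: [-4.1, -1.3, 7.2]
```

```bash
python3 -m handwheel '[[[0,0,0.001],[0,0,0],0],[[0,0,0],[0,0,0],0]]' | grep -E "pos|force";python3 -m handwheel '[[[0,0,0.001],[0,0,0],0],[[0,0,0],[0,0,0],0]]'| grep -E "pos|force"
```

```text
position: [498.7, 57.5, 124.7]
ft_force: [-5.5, -0.3, 8.7]
position: [498.6, 57.5, 123.7]
ft_force: [-4.1, -1.0, 8.9]
```

```bash
python3 -m handwheel '[[[-0.0005,0,0.0005],[0,0,0],0],[[0,0,0],[0,0,0],0]]' | grep -E "pos|force";python3 -m handwheel '[[[-0.0002,0,0.0005],[0,0,0],0],[[0,0,0],[0,0,0],0]]'| grep -E "pos|force"; python3 -m handwheel '[[[-0.0001,0,0.0005],[0,0,0],0],[[0,0,0],[0,0,0],0]]'| grep -E "pos|force"
```

```text
position: [498.6, 57.5, 123.4]
ft_force: [-4.3, -1.8, 10.2]
position: [498.5, 57.4, 122.9]
ft_force: [-4.5, -0.7, 11.7]
position: [498.5, 57.4, 122.5]
ft_force: [-4.9, -1.3, 11.3]
```

```bash
python3 -m handwheel '[[[-0.0001,0,0.0005],[0,0,0],0],[[0,0,0],[0,0,0],0]]' | grep -E "pos|force";python3 -m handwheel '[[[-0.0001,0,0.0005],[0,0,0],0],[[0,0,0],[0,0,0],0]]'| grep -E "pos|force"
```

```text
position: [498.4, 57.4, 122.0]
ft_force: [-3.8, -1.0, 11.1]
position: [498.3, 57.4, 121.5]
ft_force: [-4.3, -1.2, 11.5]
```

```bash
python3 -m handwheel '[[[-0.0001,0,0.0005],[0,0,0],0],[[0,0,0],[0,0,0],0]]' | grep -E "pos|force";python3 -m handwheel '[[[-0.0001,0,0.0005],[0,0,0],0],[[0,0,0],[0,0,0],0]]'| grep -E "pos|force"
```

```text
position: [498.3, 57.4, 120.9]
ft_force: [-3.8, -0.9, 9.8]
position: [498.2, 57.3, 120.4]
ft_force: [-2.9, -0.8, 9.6]
```

```bash
python3 -m handwheel '[[[-0.0001,0,0.0005],[0,0,0],0],[[0,0,0],[0,0,0],0]]' | grep -E "pos|force";python3 -m handwheel '[[[-0.0001,0,0.0005],[0,0,0],0],[[0,0,0],[0,0,0],0]]'| grep -E "pos|force"
```

```text
position: [498.2, 57.4, 119.9]
ft_force: [-2.9, 0.1, 9.3]
position: [498.1, 57.3, 119.3]
ft_force: [-3.0, -0.4, 7.7]
```

```bash
python3 -m handwheel '[[[-0.0001,0,0.0005],[0,0,0],0],[[0,0,0],[0,0,0],0]]' | grep -E "pos|force";python3 -m handwheel '[[[-0.0001,0,0.0005],[0,0,0],0],[[0,0,0],[0,0,0],0]]'| grep -E "pos|force"
```

```text
position: [498.0, 57.3, 118.7]
ft_force: [-2.3, -0.3, 5.5]
position: [498.0, 57.3, 118.0]
ft_force: [-0.8, -0.0, 2.3]
```

```bash
python3 -m handwheel '[[[0,0,0.0003],[0,0,0],0],[[0,0,0],[0,0,0],0]]' | grep -E "pos|force";python3 -m handwheel '[[[0,0,0.0003],[0,0,0],0],[[0,0,0],[0,0,0],0]]'| grep -E "pos|force"
```

```text
position: [498.0, 57.3, 117.8]
ft_force: [-0.1, 0.4, 4.2]
position: [498.0, 57.3, 117.5]
ft_force: [-0.6, -0.2, 4.3]
```

```bash
python3 -m handwheel '[[[0,0,0.0003],[0,0,0],0],[[0,0,0],[0,0,0],0]]' | grep -E "pos|force";python3 -m handwheel '[[[0,0,0.0003],[0,0,0],0],[[0,0,0],[0,0,0],0]]'| grep -E "pos|force"
```

```text
position: [498.0, 57.3, 117.3]
ft_force: [-1.2, 0.0, 5.7]
position: [497.9, 57.3, 117.0]
ft_force: [-1.2, -1.1, 5.3]
```

Snap felt (peak about 11.7 N, dropping to about 4 N). Now I'll release slowly and watch the force to see if the lid follows.

```bash
python3 -m handwheel '[[[0,0,-0.001],[0,0,0],0],[[0,0,0],[0,0,0],0]]' | grep -E "pos|force";python3 -m handwheel '[[[0,0,-0.001],[0,0,0],0],[[0,0,-0.001],[0,0,0],0],[[0,0,0],[0,0,0],0]]'| grep -E "pos|force"; python3 -m handwheel '[[[0,0,-0.002],[0,0,0],0],[[0,0,-0.002],[0,0,0],0],[[0,0,0],[0,0,0],0]]'| grep -E "pos|force"; python3 -m handwheel '[[[0,0,-0.01],[0,0,0],0],[[0,0,-0.02],[0,0,0],0],[[0,0,-0.03],[0,0,0],0],[[0,0,-0.03],[0,0,0],0],[[0,0,-0.03],[0,0,0],0],[[-0.02,0.02,-0.02],[0,0,0],0],[[-0.02,0.03,0],[0,0,0],0],[[-0.02,0.03,0],[0,0,0],0],[[-0.02,0.03,0],[0,0,0],0],[[0,0.03,0],[0,0,0],0],[[0,0.03,0],[0,0,0],0],[[0,0.03,0],[0,0,0],0],[[0,0.02,0],[0,0,0],0],[[0,0,0],[0,0,0],0]]'
python3 - <<'E'
from h import *
s,t=Cam("scene"),Cam("top"); crop(s,290,100,440,270,"s15",4); crop(t,235,60,395,220,"t15",4);cv2.imwrite("pics/s15f.png",s.img[:,:,::-1])
E
```

```text
position: [498.0, 57.3, 117.9]
ft_force: [0.7, 0.0, 3.3]
position: [497.7, 57.2, 119.8]
ft_force: [0.0, 0.4, -0.4]
position: [497.8, 57.3, 124.2]
ft_force: [0.6, -0.7, -0.1]
clock: 24.35
position: [479.6, -180.9, 263.6]
tcp_rot: [[0.965, 0.262, 0.0], [0.262, -0.965, -0.002], [-0.0, 0.002, -1.0]]
ft_force: [1.4, -0.5, -0.1]
finger_gap: -0.0
```

View pics/s15.png

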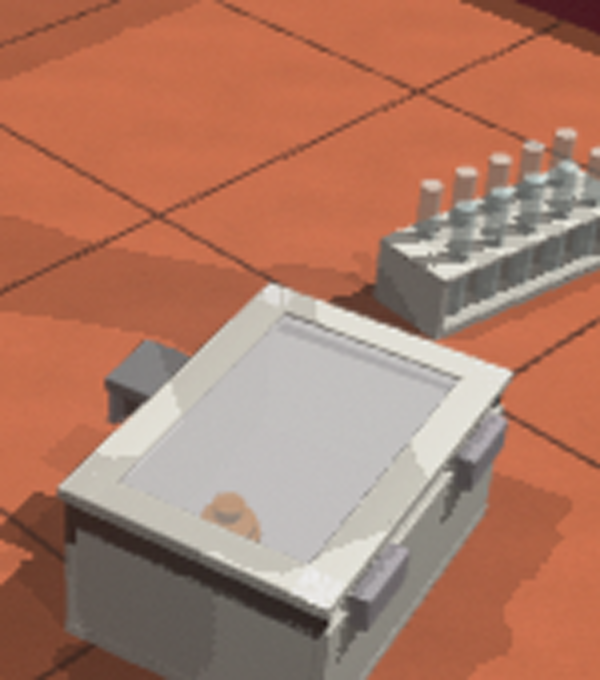

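View pics/t15.png

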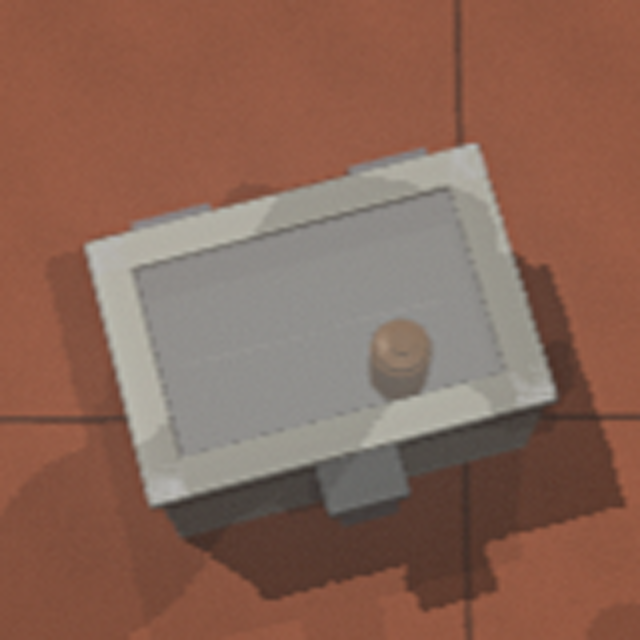

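View pics/s15f.png

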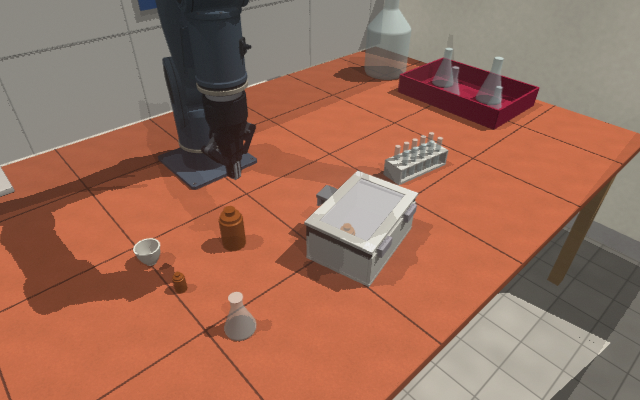

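Run:
```python
from h import *
s,t=Cam("scene"),Cam("top")
Z=[]
for a,b in(((60,490),(555,398)),((275,285),(150,505)),((330,607),(477,145)),((513,375),(88,243))):
    X,e=tri(s,(290+a[0]/4,100+a[1]/4),t,(235+b[0]/4,60+b[1]/4)); print(X.round(1),e.round(1),box(X).round(1)); Z.append(X[2])
print(np.arctan2(Z[0]+Z[1]-Z[2]-Z[3],2*172))
for th_ in(0.02,0.09):
    B=[85-172*np.cos(th_)+10*np.sin(th_),-125,103+172*np.sin(th_)+10*np.cos(th_)]; print(th_,(s.proj(world(B))-[290,100])*4)
    B[1]=125; print((s.proj(world(B))-[290,100])*4)
    B=[85-205*np.cos(th_)+10*np.sin(th_),-25,103+205*np.sin(th_)+10*np.cos(th_)]; print('tab',(s.proj(world(B))-[290,100])*4)
```

```text
[543.7 -55.4 114.3] 1.3 [ -87.7 -120.9  114.3]
[480.2 185.4 113.6] 3.2 [-89.3 128.1 113.6]
[706.6 -11.6 112.6] 3.1 [  81.  -119.   112.6]
[644.1 226.7 110.6] 1.6 [ 79.8 127.3 110.6]
0.013403706629243752
0.02 [ 55.85613694 491.71046194]
[273.91269095 285.2383005 ]
tab [105.40282718 381.8131697 ]
0.09 [ 57.59848308 476.15073985]
[276.91976735 270.52755538]
tab [107.58256963 363.59559916]
```

```bash
python3 -c "
from bench import *
print(state()['clock'],state()['ft_force']);print(finish_job())"
```

```text
24.55 [-0.53357627  0.30737423  0.25159419]
the job is handed in; nothing more can be done
None
```

The amber bottle (the middle-sized of the three) now stands upright in the dry box. The lid is shut and stays shut by itself. I handed the job in at 24.6 s.

- **Bottle:** I picked it up where it stood and lowered it slowly to the box floor. It touched down at about 8 N, and the pictures after release show it standing.
- **Lid:** I swung the lid over with closed fingers and pressed the tab in steps of 1 mm and less. The vertical force peaked at about 11.7 N (about 12.5 N with the sideways part, limit 25 N). At the snap it fell to 2 to 4 N, and I stopped at about 5 N, before the rigid stop.
- **Last checks:**
  - When I lifted off, the force went to zero within 3 mm.
  - The lid corners, measured from both cameras, give a lid angle of about 0.013 rad. The scene view matches 0.02 and clearly not the 0.09 of an uncaught lid.
  - In the last scene view the flask, crucible, rack and other two bottles look unmoved, judged by eye. The arm is clear of everything.

No check failed. The main disagreement was a few millimetres between the two cameras on some points, up to 9 mm on the catch block.

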